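# Hang the socket rack on its twin pins and lock it

## Task

Please hang the yellow socket rack on the wooden stand: find the two red pins by feel, fit both holes of the rack's flange over them and push it gently fully home, then turn the orange keeper all the way round over the flange to lock the rack in. Never press the rack on the pins or the stand with more than 30 N, leave the keeper open until the rack is home, and do not disturb the other things on the bench.

Things in the scene. Friction and masses are not known exactly. Their poses are not given: they have to be found in the camera images.
- rack: Loose yellow socket rack, 0.28-0.52 kg, standing on the bench. Origin: centre of its underside; x to its back, y to its left, z up. Base 56 (x) x 150 (y) x 10 mm with steel sockets; back plate up to the flange, rear face at x +28 mm. Dark top flange 6 mm thick, underside at z 84 mm, x -20 to +70, y +-105 mm, two holes. Hung in front of the stand, its axes lie along the stand's.
- stand: Fixed wooden stand. Origin on the bench under the middle of the pin line; x away from its front, y to its left, z up. Front board: face at x -22 mm, y +-108 mm. Aluminium rail on it: top at z 150 mm, x -22 to +48. On the rail a dark carriage plate, 4 mm thick, x -22 to +16, 120 mm long, with two red pins. It is clamped fast anywhere within +-18 mm of the middle along y; no reading tells where.
- seat (a point): Mark on the stand at x 0, y -22, z 154 mm (the carriage plate's top); axes as the stand's. The middle between the pins lies 4 to 40 mm from it towards +y: feel or look for it. Pins: upright, 80 mm apart in y, 8 mm diameter, 22 mm tall above the plate, top 4 mm tapering to a 6 mm tip. Home, the flange lies on the plate; let go, the rack may sag about 4 degrees onto the board.
- hole_left (a point): Centre of the rack's +y hole (10.5 mm diameter, straight through the flange) at the flange's underside: rack x +52, y +40, z 84 mm. Axes as the rack's.
- hole_right (a point): Centre of the rack's -y hole (10.5 mm diameter) at the flange's underside: rack x +52, y -40, z 84 mm. Axes as the rack's.
- rack_grip (a point): In the black rubber grip block on the rack's flange: block 36 (x) x 24 (y) mm, rack z 90 to 126 mm, centred at rack x +10, y 0, near the line of the centre of mass; this point at z 110 mm. Take it from above, fingers closing along the rack's y. Axes as the rack's.
- keeper (a joint): Angle of the orange keeper arm about a vertical pivot on the rail at stand x +34, y +78 mm. 0 (starts 0 to 0.25): arm points to the stand's +y, clear of the flange. Growing, it turns counter-clockwise seen from above; 1.57: points to the stand's -x, over the flange (stop 1.6). Stays where left; 0.04 N m turns it. Arm 12 mm wide, underside 6 mm above a flange that is home.
- keeper_nub (a point): Point on the upright round orange nub, 12 mm diameter, near the keeper's free end, 44 mm from the pivot. The nub stands 172 to 212 mm above the bench; this point is at 197 mm. Pinch or push it from above.
- keeper_pivot (a point): On the keeper's axis, at the height of keeper_nub.
- battery: Bystander: black and yellow battery pack, 75 x 115 x 58 mm. Origin under its centre.
- screw_jar: Bystander: clear jar with yellow cap, 64 mm diameter, 85 mm tall. Origin under its centre.
- tape: Bystander: yellow tape measure, 70 x 38 x 66 mm. Origin under its centre.
- driver: Bystander: red screwdriver, about 200 mm long, lying on the bench along its x. Origin under its middle.
- socket: Bystander: loose steel socket, 24 mm diameter, 32 mm tall. Origin under its centre.
- mug: Bystander: grey mug, 80 mm diameter, 95 mm tall. Origin under its centre.
- block: Bystander: wood offcut 60 x 140 x 38 mm. Origin under its centre.
There are look-alikes about, which are no part of the job. What is shaped like the rack but purple is not meant.

How it is judged (in metres and radians):
On the way, in this order (a step that is already met when the one before it is completed fails the run):
1. the rack is down on both pins, fully home, with the keeper still open (z of hole_left in the frame of seat between -0.004 and 0.005 m and z of hole_right in the frame of seat between -0.004 and 0.005 m and x of hole_left in the frame of seat between -0.006 and 0.006 m and x of hole_right in the frame of seat between -0.006 and 0.006 m and value of joint keeper below 0.6 rad), for 0.2 s.
2. the keeper is turned over the flange (value of joint keeper above 1.3 rad), for 0.2 s.
At the end, for the whole second after the job is handed in: The rack hangs on both pins: both holes within 5 mm above the carriage plate and 6 mm of the pin line in x, the left hole 38 to 86 mm to the left of the seat mark, rack upright within 0.12 rad, at rest and released; the keeper is turned to more than 1.3 rad (z of hole_left in the frame of seat between -0.004 and 0.005 m and z of hole_right in the frame of seat between -0.004 and 0.005 m and x of hole_left in the frame of seat between -0.006 and 0.006 m and x of hole_right in the frame of seat between -0.006 and 0.006 m and y of hole_left in the frame of seat between 0.038 and 0.086 m and angle between the z axis of rack and the z axis of stand, either way round below 0.12 rad and value of joint keeper above 1.3 rad and linear speed of rack below 0.02 m/s and contact force between rack and the fingers below 0.1 N); the robot touches nothing.
It fails at once if the rack, while held, is pressed on the stand, its pins or its keeper with more than 30 N (contact force between rack and stand above 30 N and contact force between rack and the fingers above 2 N).
It fails at once if the rack is dropped or slammed onto the stand (more than 60 N at any time) (contact force between rack and stand above 60 N).
It fails at once if a bystander is moved by more than 30 mm (distance of any of battery, screw_jar, tape, driver, socket, mug, block from where it was at the start of the episode above 0.03 m).
It also fails if it takes over 72 s, if anything falls off the work surface, if the arm or the gripper's body presses on something with over 40 N, if the wrist force passes 120 N, or if a joint passes its speed limit or range.

## Robot

A 6-joint arm with a two-finger parallel gripper is mounted at the origin on the work surface. World frame = base frame: x ahead of the robot, y to its left, z up, the work surface at z = 0. Lengths are in mm, angles in degrees, forces in N, time in s.
With the tool pointing down it reaches from about 375 to 925 mm from the base axis. Payload 5.7 kg.
Tool frame: the origin (TCP) lies at the very end of the fingers, on their centre line; the grasp point (between the pads) lies 19 mm behind it; x points along the fingers, y is the direction in which the jaws open and shut, and the axes are right-handed (so a half turn about x gives the same grasp; the last joint's range is limited). The gripper opens to 85 mm and grips with 20 to 120 N. Pads are 22 mm wide; open, the fingers measure 114 mm over their backs; the gripper's body (76 mm by 85 mm) begins 54 mm behind the grasp point. The pads swing forward as they close: fully open they stand 13 mm farther back than shut.
Start: joints at [-69.907, 20.558, 86.54, -0, 72.909, -6.595], TCP at [269.463, -536.053, 231.267] pointing down, gripper open.
Joint ranges: [-170.27, 170.27], [-57.76, 135], [12.27, 136.19], [-55.21, 235.2], [11.17, 155.16], [-170.74, 170.74]. Speed limits (degrees/s): [136.94, 136.94, 180, 180, 180, 180].

## Interface

Orientations are given as [roll, pitch, yaw] about the fixed x, y, z axes, in that order (R = Rz(yaw) Ry(pitch) Rx(roll)).
In Python, from plant import robot, read_camera gives the robot as it stands.
- The arm moves only by the shell command python3 -m pendant 'ROWS' [FORCE]. ROWS is JSON, a list that holds one entry, the list of rows, each a list of 7 numbers: the turn, a rotation vector about the world's x, y, z in rad, then the shift along the world's x, y, z in m, then the finger opening in m, from 0 to 0.0854. A call has 1 to 12 rows; each row is the pose to reach, as a shift and turn from the pose measured when the call began; what a row does not reach only later rows make up. A row lasts 1/10 s, in which the tool goes at most 50 mm and 8.59 degrees, less where a joint would pass 70% of its speed; a pose out of reach is approached as far as the arm can. A call with a gripper value outside its range is refused whole. The fingers move at their own pace and stop on an object; FORCE is the grip in N (left out, the last holds). Time passes only in rows, so rows that repeat a pose let the fingers close. It gives the time, the measured TCP pose, the force and the opening at its end, in the units of the state.
- robot.get_state(): the state, without advancing time (a new reading comes with each control period).
- read_camera(name): name is "side" or "top"; returns a dict with "color" (480x640x3 uint8, blue, green, red), "fx", "fy", "cx", "cy" (pixels), "distortion" ([k1, k2, p1, p2, k3] as OpenCV has them; the pictures are not rectified), "origin" and "orientation" of the camera in the world. Camera axes: x right, y up, looking along -z (the intrinsics and any distortion apply to the point x, -y, -z); pixel columns grow to the right and rows downward; lengths in mm; the calibration is good to about 2 mm. A picture is of the moment at which its call begins. There is no depth.
- robot.job_done(): hands the job in, once; it reports no verdict.
The state is a dict: "t": time; "q": joint angles; "dq": joint speeds; "effort": joint torques, N m; "tcp_pos": TCP position; "ee_rot": TCP orientation; "ft_force": force on the tool from outside, world axes, zero at the start; "torque": the same for the moment, N m; "opening": finger opening in mm.
Only numpy, scipy, OpenCV 4.12 (cv2) and the standard library are available. Lean on these libraries where they do the work, as an engineer would, in place of code of your own. Each camera call takes 0.05 s, during which the arm holds its last target.

## Working session

There is one attempt and no reset: what is moved stays moved. The work goes in short steps, Python scripts to look and compute and a shell command to move; the robot and the scene stay as the last step left them, time stands still between calls to the robot, and variables do not carry over. Pictures are saved under pics/ and viewed, and the job is handed in when it is done.

```bash
mkdir -p pics; ls
python3 - <<'E'
from plant import robot, read_camera
import cv2
print(robot.get_state())
for n in("side","top"):
    c=read_camera(n); cv2.imwrite(f"pics/{n}0.png",c["color"])
    print({k:v for k,v in c.items() if k!="color"})
E
```

```text
pics
{'t': 0.0, 'q': array([-6.99069244e+01,  2.05977107e+01,  8.65994104e+01,  9.03416642e-04,
        7.29084073e+01, -6.59588093e+00]), 'dq': array([-0.01990994, -0.00725499, -0.02109418, -0.00917074, -0.06563063,
       -0.03087472]), 'effort': array([ 5.12555889e-04, -5.27601922e+01, -2.78619450e+01, -3.89425950e-04,
        1.32249302e-02, -1.66518328e-05]), 'tcp_pos': array([ 269.23962783, -535.43584754,  230.45310815]), 'ee_rot': array([-97.06444458,  89.89446806, 109.62424564]), 'ft_force': array([-0.43259437, -0.3850609 , -0.90654581]), 'torque': array([0.01799487, 0.05552727, 0.00378077]), 'opening': 85.2944726991462}
{'fx': 533.6790046858306, 'fy': 533.6790046858306, 'cx': 322.96788242457427, 'cy': 252.21254890506822, 'distortion': array([-0.05486144,  0.        ,  0.        ,  0.        ,  0.        ]), 'origin': array([ 455.37665641,  835.22172369, 1078.12118606]), 'orientation': array([ 4.06085245e+01,  1.75625155e-02, -1.75926643e+02])}
{'fx': 557.700374047864, 'fy': 557.700374047864, 'cx': 331.16136048444974, 'cy': 240.82188489752753, 'distortion': array([-0.15699927,  0.        ,  0.        ,  0.        ,  0.        ]), 'origin': array([ 271.18834602,    9.75684386, 1616.67531106]), 'orientation': array([  9.31168799,   0.73596008, -90.54441395])}
```

View pics/side0.png

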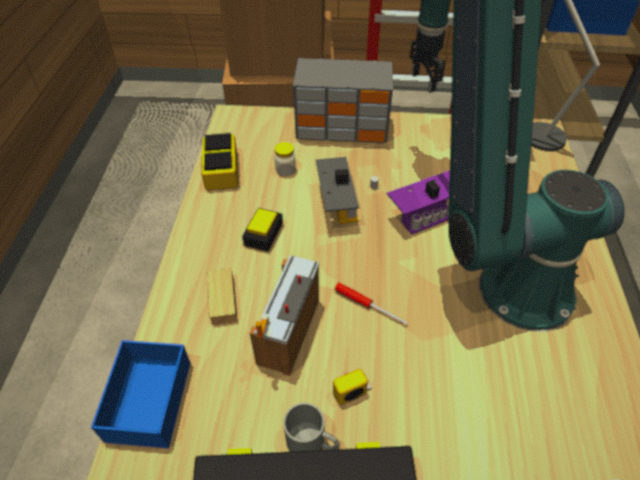

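View pics/top0.png

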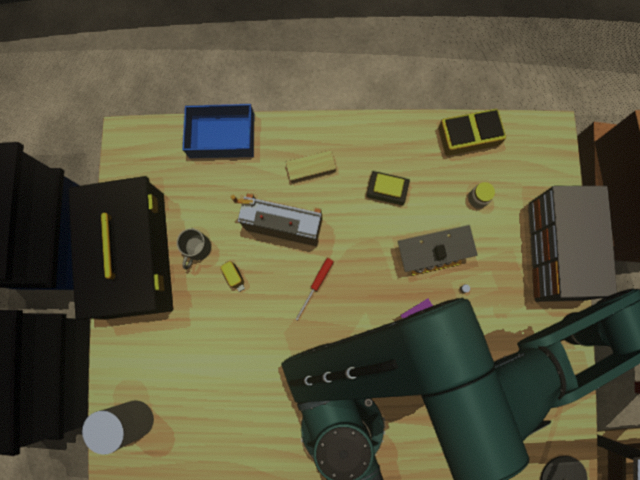

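The side view shows the stand (about 290,310; red pins at 298,281 and 286,308; keeper at 262,327), the rack with its grey flange and black grip (337,185), and the purple look-alike (420,205). In the top view the stand is at (280,222) and the rack at (437,250). I'll zoom in on both.

```bash
cat > h.py <<'E'
import numpy as np, cv2
from scipy.spatial.transform import Rotation as R
from plant import robot, read_camera
def ray(c,uv):
    K=np.array([[c["fx"],0,c["cx"]],[0,c["fy"],c["cy"]],[0,0,1]])
    p=cv2.undistortPoints(np.array([[uv]],float),K,c["distortion"])[0,0]
    d=R.from_euler('xyz',c["orientation"],degrees=True).apply([p[0],-p[1],-1])
    return c["origin"],d/np.linalg.norm(d)
def onz(c,uv,z):
    o,d=ray(c,uv); return o+d*(z-o[2])/d[2]
def proj(c,P):
    K=np.array([[c["fx"],0,c["cx"]],[0,c["fy"],c["cy"]],[0,0,1]])
    p=R.from_euler('xyz',c["orientation"],degrees=True).inv().apply(np.array(P,float)-c["origin"])*[1,-1,-1]
    return cv2.projectPoints(p.reshape(1,3),np.zeros(3),np.zeros(3),K,c["distortion"])[0].ravel()
def tri(c1,u1,c2,u2):
    o1,d1=ray(c1,u1);o2,d2=ray(c2,u2)
    A=np.stack([d1,-d2],1);s=np.linalg.lstsq(A,o2-o1,rcond=None)[0]
    a,b=o1+s[0]*d1,o2+s[1]*d2
    return (a+b)/2,np.linalg.norm(a-b)
def crop(c,x0,y0,w,h,k,name):
    im=cv2.resize(c["color"][y0:y0+h,x0:x0+w],None,fx=k,fy=k,interpolation=cv2.INTER_CUBIC)
    for i in range(0,w,10): cv2.line(im,(i*k,0),(i*k,8 if i%50 else 16),(255,0,255),1)
    for i in range(0,h,10): cv2.line(im,(0,i*k),(8 if i%50 else 16,i*k),(255,0,255),1)
    cv2.imwrite("pics/"+name+".png",im)
E
python3 - <<'E'
from h import *
t=read_camera("top");s=read_camera("side")
crop(t,220,180,120,80,6,"t_stand");crop(t,380,210,110,80,6,"t_rack")
crop(s,240,245,90,100,6,"s_stand");crop(s,305,145,80,90,6,"s_rack")
E
```

```text
(no output)
```

View pics/t_stand.png

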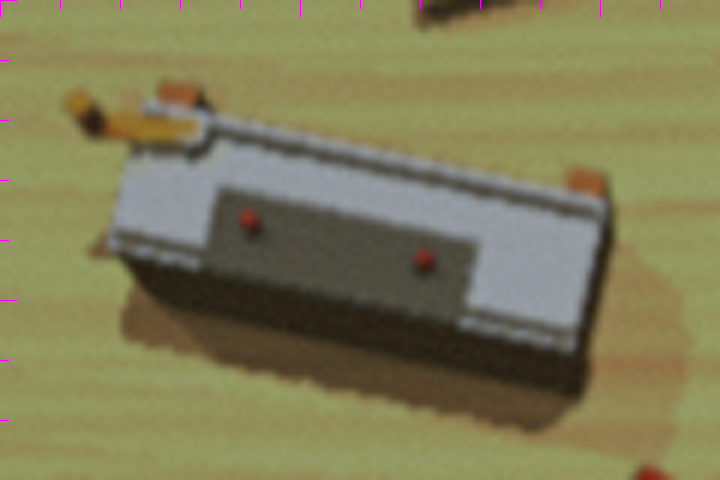

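View pics/t_rack.png

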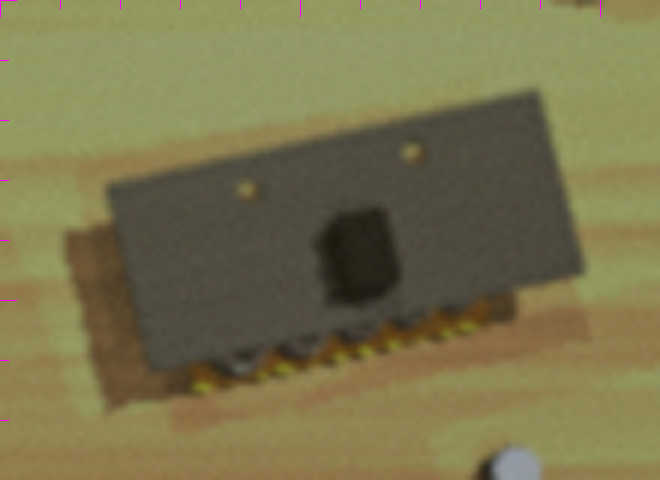

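View pics/s_stand.png

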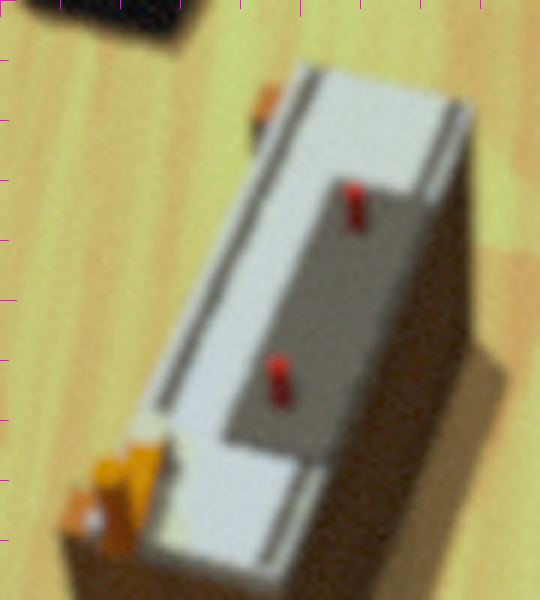

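View pics/s_rack.png

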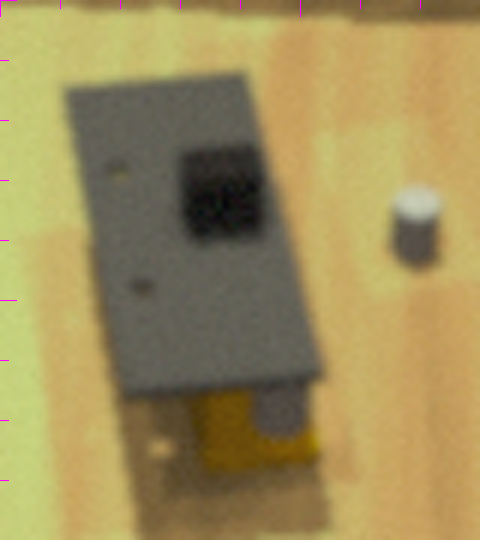

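Run:
```python
from h import *
t=read_camera("top");s=read_camera("side")
f=lambda x0,y0:(lambda U:(x0+(U[0]+.5)/6-.5,y0+(U[1]+.5)/6-.5))
T=f(220,180);Tr=f(380,210);S=f(240,245);Sr=f(305,145)
np.set_printoptions(precision=1,suppress=True)
PL=tri(t,T((248,217)),s,S((280,362)));PR=tri(t,T((424,257)),s,S((355,188)))
print("pins",PL,PR, np.linalg.norm(PL[0]-PR[0]))
a,b=[onz(t,T(u),176)for u in((248,217),(424,257))];print("top z176",a,b,np.linalg.norm(a-b))
d=(a-b);print("stand yaw",np.degrees(np.arctan2(-d[0],d[1])))
a,b=[onz(s,S(u),176)for u in((280,362),(355,188))];print("side z176",a,b,np.linalg.norm(a-b));d=a-b;print(np.degrees(np.arctan2(-d[0],d[1])))
# carriage rear edge/front corners top z154
for n,u in dict(rl=(218,188),rr=(480,240),fr=(458,320)).items(): print("plate",n,onz(t,T(u),154))
for n,u in dict(fl=(108,245),fr=(575,350),br=(608,205)).items(): print("rail",n,onz(t,T(u),150))
print("nub",tri(t,T((78,102)),s,S((110,468))),onz(t,T((78,102)),212))
print("pivot",onz(t,T((195,128)),166))
ct=[(107,185),(540,90),(585,272),(153,370)];cs=[(125,392),(65,90),(245,73),(322,372)]
for u,v in zip(ct,cs):
    print("rack c",onz(t,Tr(u),90),onz(s,Sr(v),90),tri(t,Tr(u),s,Sr(v)))
h=[((247,190),(143,287)),((413,153),(118,168))]
for u,v in h: print("hole",onz(t,Tr(u),90),onz(s,Sr(v),90))
for nm,c,F,q in(("t",t,Tr,ct),("s",s,Sr,cs)):
    P=np.array([onz(c,F(u),90) for u in q]); 
    e=[P[0]-P[1],P[3]-P[2]]; print([np.degrees(np.arctan2(-v[0],v[1]))for v in e],[np.linalg.norm(v) for v in e],"cen",P.mean(0))
```

```text
pins (array([576.3, 211.5, 176.4]), np.float64(1.312987646073109)) (array([558. , 133.5, 175.2]), np.float64(0.4422494931928936)) 80.06358891611026
top z176 [577.1 211.5 176. ] [558.  133.5 176. ] 80.31438809065683
stand yaw -13.703596932735865
side z176 [575.7 211.3 176. ] [557.7 134.2 176. ] 79.18500610993239
-13.170901697481526
plate rl [595.2 228.3 154. ]
plate rr [569.8 110.3 154. ]
plate fr [533.7 120.1 154. ]
rail fl [570.6 278.4 150. ]
rail fr [520.2  68.3 150. ]
rail br [585.9  53.2 150. ]
nub (array([620.9, 281.5, 212.5]), np.float64(0.9761323739359793)) [621.6 281.6 212. ]
pivot [620.2 237.3 166. ]
rack c [ 520.7 -157.    90. ] [ 519.8 -155.7   90. ] (array([ 520.4, -157. ,   88.8]), np.float64(1.0065347956748323))
rack c [ 563.4 -362.    90. ] [ 562.4 -357.7   90. ] (array([ 563.5, -362.9,   85.9]), np.float64(1.350873747399163))
rack c [ 477.2 -378.9   90. ] [ 477.  -376.5   90. ] (array([ 477.3, -379.5,   87.6]), np.float64(0.5008126819424342))
rack c [ 434.4 -175.8   90. ] [ 434.4 -174.3   90. ] (array([ 434.5, -176. ,   88.4]), np.float64(0.23125542127946982))
hole [ 517.6 -222.    90. ] [ 516.3 -223.    90. ]
hole [ 534.1 -300.4   90. ] [ 533.1 -303.1   90. ]
[np.float64(11.758650972420977), np.float64(11.896034074750302)] [np.float64(209.37144009985377), np.float64(207.58625564386523)] cen [ 498.9 -268.4   90. ]
[np.float64(11.895781236106725), np.float64(11.890591278393247)] [np.float64(206.37835028379345), np.float64(206.66048130915004)] cen [ 498.4 -266.    90. ]
```

Run:
```python
from h import *
st=robot.get_state();M=R.from_euler('xyz',st["ee_rot"],degrees=True)
print(st["t"],M.as_matrix().round(3))
y=M.as_matrix()[:,1]
for tgt in(11.85,-13.4):
    for fl in(0,180):
        # target tool y = +-rack y; tool x down
        a=np.radians(tgt+fl);ty=np.array([-np.sin(a),np.cos(a),0]);tx=np.array([0,0,-1.]);T=R.from_matrix(np.stack([tx,ty,np.cross(tx,ty)],1))
        print(tgt,fl,(T*M.inv()).as_rotvec().round(4), "base yaw to target", np.degrees(np.arctan2(-270.5,484.1)) if tgt>0 else np.degrees(np.arctan2(182,526)))
```

```text
0.3 [[-0.     0.449 -0.893]
 [ 0.001 -0.893 -0.449]
 [-1.    -0.001 -0.   ]]
11.85 0 [ 3.0000e-04 -1.1000e-03  2.8826e+00] base yaw to target -29.195098600336593
11.85 180 [-7.00e-04 -2.00e-04 -2.59e-01] base yaw to target -29.195098600336593
-13.4 0 [ 0.0000e+00 -1.0000e-03  2.4419e+00] base yaw to target 19.086009203151498
-13.4 180 [-0.0008 -0.     -0.6997] base yaw to target 19.086009203151498
```

```bash
python3 -m pendant '[[[0,0,-0.03,0.02,0.025,0,0.0854],[0,0,-0.06,0.045,0.055,0,0.0854],[0,0,-0.09,0.07,0.086,0,0.0854],[0,0,-0.12,0.096,0.118,0,0.0854],[0,0,-0.15,0.12,0.148,0,0.0854],[0,0,-0.18,0.145,0.179,0,0.0854],[0,0,-0.21,0.17,0.21,0,0.0854],[0,0,-0.235,0.19,0.234,0,0.0854],[0,0,-0.25,0.205,0.253,0,0.0854],[0,0,-0.259,0.2149,0.265,0,0.0854],[0,0,-0.259,0.2149,0.265,-0.02,0.0854],[0,0,-0.259,0.2149,0.265,-0.04,0.0854]]]' 60
python3 - <<'E'
from h import *
t=read_camera("top");s=read_camera("side")
crop(t,340,180,160,120,5,"t1");crop(s,285,85,130,120,5,"s1")
print(robot.get_state()["tcp_pos"],robot.get_state()["ee_rot"])
E
```

```text
t: 1.5
tcp_pos: [485.3, -270.6, 191.2]
ee_rot: [150.7, 89.9, -17.4]
ft_force: [-0.3, -0.1, 0.8]
opening: 85.2
[ 482.68997416 -269.35981     188.61792834] [-53.00809674  89.67603582 138.87144752]
```

View pics/s1.png

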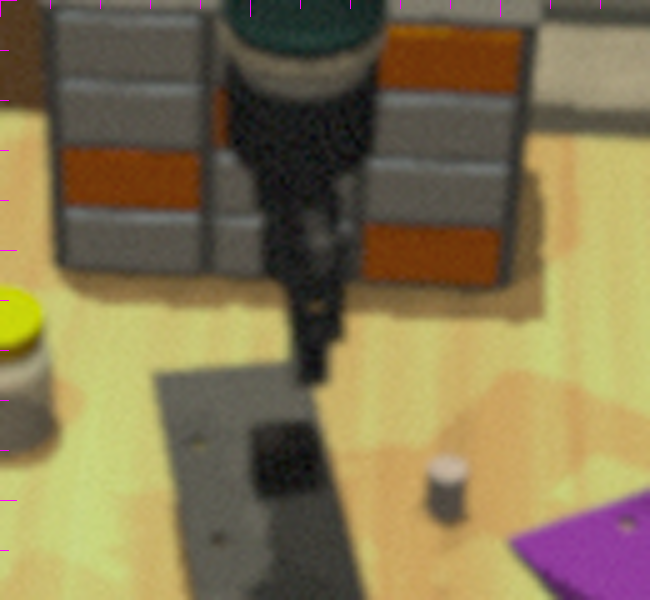

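The gripper, open and over the black grip, is aligned with the rack. I'll go down.

```bash
python3 -m pendant '[[[0,0,0,0.001,-0.001,-0.02,0.0854],[0,0,0,0.001,-0.001,-0.045,0.0854],[0,0,0,0.001,-0.001,-0.065,0.0854],[0,0,0,0.001,-0.001,-0.08,0.0854],[0,0,0,0.001,-0.001,-0.088,0.0854],[0,0,0,0.001,-0.001,-0.093,0.0854],[0,0,0,0.001,-0.001,-0.093,0.0854]]]'
python3 - <<'E'
from h import *
t=read_camera("top");s=read_camera("side")
crop(s,285,105,130,120,5,"s2")
print(robot.get_state()["tcp_pos"],robot.get_state()["ft_force"])
E
```

```text
t: 2.3
tcp_pos: [483.8, -270.6, 95.8]
ee_rot: [-53.4, 89.7, 138.5]
ft_force: [-0.1, -0.3, -0.3]
opening: 85.3
[ 484.21947851 -270.79373254   96.40105497] [-0.71344092 -0.20418352  0.55475834]
```

View pics/s2.png

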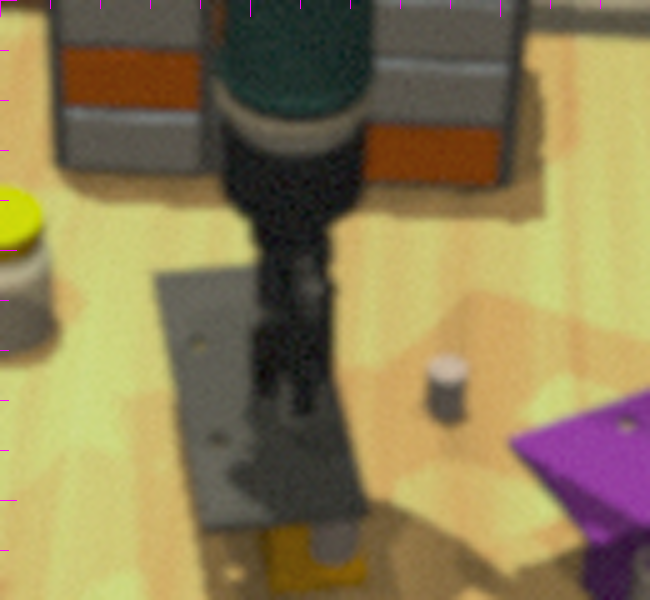

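```bash
python3 -m pendant '[[[0,0,0,0,0,-0.001,0.05],[0,0,0,0,0,-0.001,0.03],[0,0,0,0,0,-0.001,0.015],[0,0,0,0,0,-0.001,0.01],[0,0,0,0,0,-0.001,0.01],[0,0,0,0,0,-0.001,0.01],[0,0,0,0,0,-0.001,0.01],[0,0,0,0,0,-0.001,0.01]]]' 80
python3 -m pendant '[[[0,0,0,0,0,0.005,0.01],[0,0,0,0,0,0.015,0.01],[0,0,0,0,0,0.03,0.01],[0,0,0,0,0,0.03,0.01],[0,0,0,0,0,0.03,0.01]]]'
python3 - <<'E'
from h import *
t=read_camera("top");s=read_camera("side")
crop(s,285,85,130,120,5,"s3")
print(robot.get_state())
E
```

```text
t: 3.2
tcp_pos: [484.8, -271.5, 95.9]
ee_rot: [-52.0, 89.8, 139.9]
ft_force: [0.2, -3.3, 5.8]
opening: 22.9
t: 3.7
tcp_pos: [484.5, -271.1, 125.8]
ee_rot: [-54.5, 89.8, 137.4]
ft_force: [0.4, 0.1, -5.4]
opening: 22.7
{'t': 3.8, 'q': array([-3.63753041e+01,  2.38136022e+01,  9.87042229e+01,  1.77977877e-02,
        5.77344618e+01,  4.17375269e+01]), 'dq': array([-0.06750355,  0.29773926, -0.0194166 , -0.0158441 , -0.07987865,
        0.06242687]), 'effort': array([ 7.79625610e-03, -5.41970336e+01, -2.41861886e+01,  2.07396119e-02,
       -1.03804781e-02,  2.33419905e-04]), 'tcp_pos': array([ 484.07964527, -270.87657726,  125.18028855]), 'ee_rot': array([-51.66675039,  89.74726594, 140.21088431]), 'ft_force': array([ 0.08080601, -0.77801441, -5.40812423]), 'torque': array([-0.05637764, -0.00153314,  0.06618577]), 'opening': 22.776610824865084}
```

View pics/s3.png

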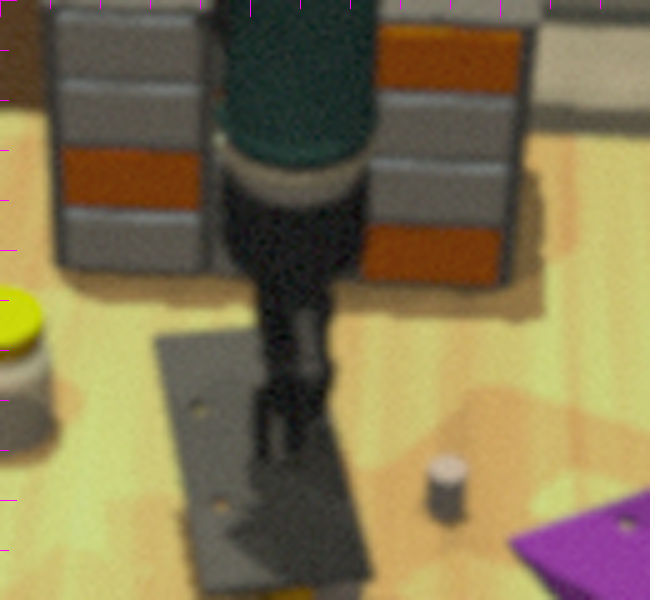

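The rack is off the bench. Next: lift higher, traverse and turn.

```bash
python3 -m pendant '[[[0,0,0,0,0,0.01,0.01],[0,0,0,0,0,0.025,0.01],[0,0,0,0,0,0.045,0.01],[0,0,0,0,0.005,0.062,0.01],[0,0,-0.02,0,0.015,0.075,0.01],[0,0,-0.04,-0.001,0.03,0.082,0.01],[0,0,-0.06,-0.002,0.05,0.084,0.01],[0,0,-0.08,-0.003,0.072,0.084,0.01],[0,0,-0.1,-0.004,0.095,0.084,0.01],[0,0,-0.12,-0.005,0.12,0.084,0.01],[0,0,-0.14,-0.006,0.145,0.084,0.01],[0,0,-0.16,-0.007,0.17,0.084,0.01]]]'
python3 -m pendant '[[[0,0,-0.02,-0.001,0.024,0,0.01],[0,0,-0.045,-0.002,0.048,0,0.01],[0,0,-0.07,-0.003,0.072,0,0.01],[0,0,-0.095,-0.004,0.097,0,0.01],[0,0,-0.12,-0.005,0.122,0,0.01],[0,0,-0.145,-0.006,0.147,0,0.01],[0,0,-0.17,-0.007,0.172,0,0.01],[0,0,-0.19,-0.008,0.196,0,0.01],[0,0,-0.21,-0.009,0.22,0,0.01],[0,0,-0.23,-0.01,0.243,0,0.01],[0,0,-0.25,-0.01,0.263,0,0.01],[0,0,-0.265,-0.01,0.28,0,0.01]]]'
```

```text
t: 5.0
tcp_pos: [476.5, -99.8, 209.4]
ee_rot: [-49.2, 89.7, 133.4]
ft_force: [-0.1, 0.2, -4.7]
opening: 22.6
t: 6.2
tcp_pos: [466.0, 181.3, 209.5]
ee_rot: [-43.4, 89.7, 124.1]
ft_force: [0.9, 0.2, -5.1]
opening: 22.4
```

```bash
python3 -m pendant '[[[0,0,-0.016,0.001,0.008,0,0.01],[0,0,-0.016,0.002,0.014,0,0.01],[0,0,-0.016,0.002,0.014,0,0.01],[0,0,-0.016,0.002,0.014,0,0.01]]]'
python3 - <<'E'
from h import *
t=read_camera("top");s=read_camera("side")
crop(t,210,170,130,100,6,"t4");crop(s,220,220,130,120,5,"s4")
st=robot.get_state();print(st["tcp_pos"],st["ee_rot"],st["ft_force"],st["t"])
E
```

```text
t: 6.6
tcp_pos: [467.8, 195.0, 209.5]
ee_rot: [-37.6, 89.7, 129.0]
ft_force: [-0.3, 0.2, -4.8]
opening: 23.0
[467.8706983  194.74295922 209.51766747] [-38.91864893  89.697835   127.6006336 ] [ 0.39153746 -0.76534757 -5.31849313] 6.7
```

View pics/t4.png

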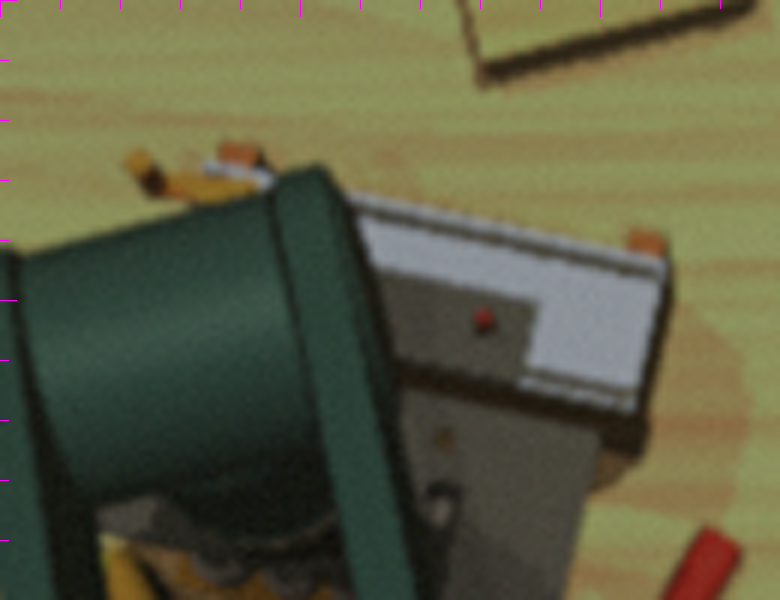

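View pics/s4.png

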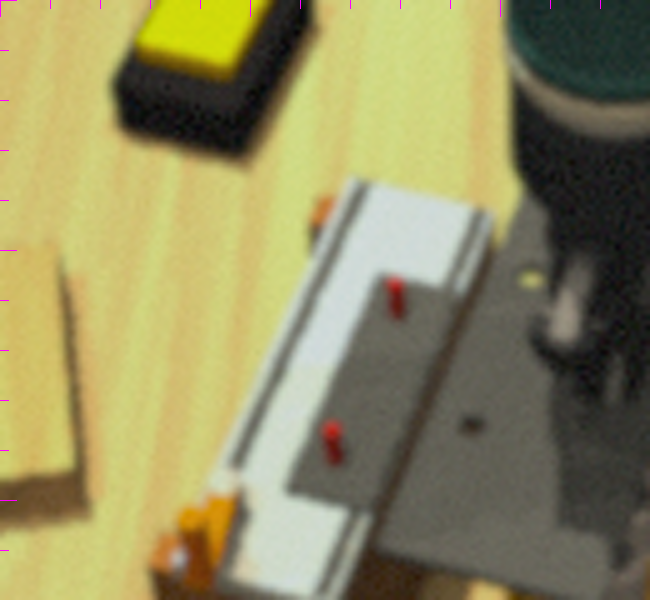

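Run:
```python
from h import *
np.set_printoptions(precision=1,suppress=True)
t=read_camera("top");s=read_camera("side")
f=lambda x0,y0,k:(lambda U:(x0+(U[0]+.5)/k-.5,y0+(U[1]+.5)/k-.5))
S=f(220,220,5);T=f(210,170,6)
print("tri right hole",tri(t,T((443,438)),s,S((531,280))))
print("tri right pin",tri(t,T((484,318)),s,S((396,285))))
hr,hl=onz(s,S((531,280)),204),onz(s,S((472,424)),204)
pr,pl=onz(s,S((396,284)),176),onz(s,S((332,429)),176)
for a,b,n in((hr,hl,"h"),(pr,pl,"p")):
    d=b-a;print(n,a,b,np.linalg.norm(d),np.degrees(np.arctan2(-d[0],d[1])))
print("shift side",(pr-hr),(pl-hl))
a=onz(t,T((443,438)),204);b=onz(t,T((484,318)),176);print("shift top right",b-a)
# TCP-derived
R_=lambda a:np.array([np.cos(np.radians(a)),np.sin(np.radians(a))])
st=robot.get_state();e=st["ee_rot"];yaw=(e[2]-e[0])-180;print("rack yaw from tool",yaw)
```

```text
tri right hole (array([499.4, 148.9, 201.3]), np.float64(1.688500299935324))
tri right pin (array([557.9, 133.7, 173. ]), np.float64(0.47080698594139286))
h [498.5 151.2 204. ] [517.  225.5 204. ] 76.61166830911309 -13.986283795086592
p [557.4 135.5 176. ] [576.1 212.6 176. ] 79.26336518036399 -13.612527631168195
shift side [ 59.  -15.6 -28. ] [ 59.1 -12.9 -28. ]
shift top right [ 57.8 -15.1 -28. ]
rack yaw from tool -13.495136821667757
```

Three estimates of the shift over the pins agree to about 1.5 mm: roughly (58.6, −13.7) mm. I'll move forward slowly.

```bash
python3 -m pendant '[[[0,0,0,0.006,-0.001,0,0.01],[0,0,0,0.014,-0.003,0,0.01],[0,0,0,0.023,-0.005,0,0.01],[0,0,0,0.032,-0.007,0,0.01],[0,0,0,0.041,-0.009,-0.003,0.01],[0,0,0,0.048,-0.011,-0.006,0.01],[0,0,0,0.053,-0.0125,-0.008,0.01],[0,0,0,0.0565,-0.0135,-0.008,0.01],[0,0,0,0.0585,-0.0137,-0.008,0.01],[0,0,0,0.0585,-0.0137,-0.008,0.01],[0,0,0,0.0585,-0.0137,-0.008,0.01]]]'
python3 - <<'E'
from h import *
t=read_camera("top");s=read_camera("side")
crop(t,210,170,130,100,6,"t5");crop(s,220,220,130,120,5,"s5")
st=robot.get_state();print(st["tcp_pos"],st["ee_rot"],st["ft_force"],st["torque"],st["t"])
E
```

```text
t: 7.9
tcp_pos: [526.2, 181.2, 201.6]
ee_rot: [-39.6, 89.7, 126.9]
ft_force: [-0.1, -0.4, -4.8]
opening: 23.0
[526.14363005 181.20818766 201.63637476] [-40.64371051  89.69003483 125.87386606] [ 0.19879278 -0.02825263 -4.99262563] [0.00673143 0.05870216 0.01435538] 8.0
```

View pics/t5.png

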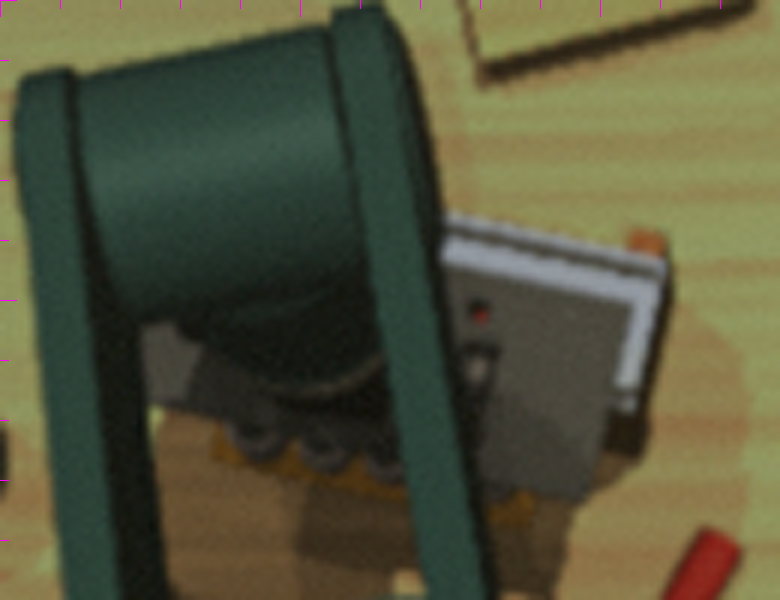

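View pics/s5.png

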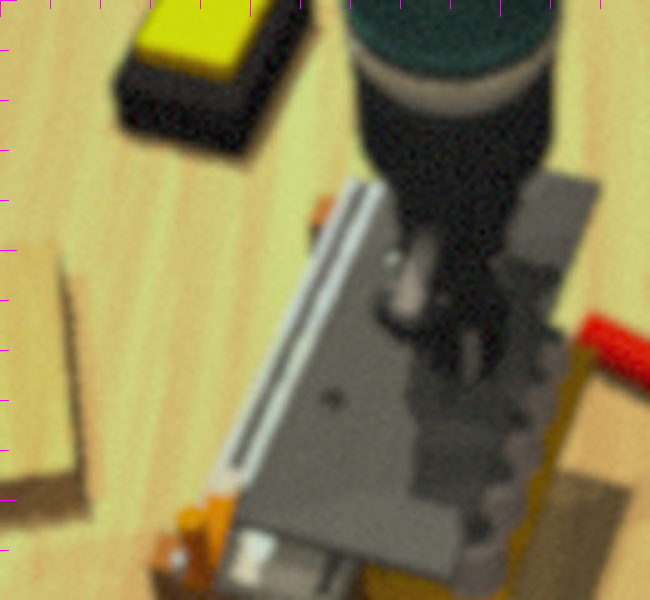

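The top view shows the red pin tip through the right hole (crop 480,313; hole centre about 478,309). In the side view the holes are at crop (391,258) and (332,398). I'll put numbers on the offset.

Run:
```python
from h import *
np.set_printoptions(precision=1,suppress=True)
t=read_camera("top");s=read_camera("side")
f=lambda x0,y0,k:(lambda U:(x0+(U[0]+.5)/k-.5,y0+(U[1]+.5)/k-.5))
S=f(220,220,5);T=f(210,170,6)
im=t["color"][214:230,280:300].astype(int)
print(im[:,:,2]-(im[:,:,0]+im[:,:,1])//2); print(im.sum(2))
for z in(190,196): print("hole R top",onz(t,T((478,309)),z),"side",onz(s,S((391,258)),z),"L side",onz(s,S((332,398)),z))
print("pins: L ~(576.3,211.6) R (558,133.7)", onz(t,T((480,314)),176))
```

```text
[[-11  -2   3   1   1   2   1  -2  -2  -5  -4  -8  -6  -9 -10  -9  -9 -10
  -11 -10]
 [-13  -5   0   3   3   8   6   5   6   3   2   1  -3  -4  -5  -7  -8  -8
   -9 -11]
 [-15  -6  -3   2   5   6   7   5   8   6   7   6   7   6   4   0  -1  -1
   -4  -3]
 [-14 -10  -1   2   4   7   8   7   8   7   8   9  10   6   8   9   9   6
    3   3]
 [-16 -12  -1   4   5   5   7   8   8   7   8   9   7   7   8   8  10   8
    8   9]
 [-17 -11  -1   2   4   7   7   9   7   6   6   8   8   8   8   8   7   7
    8   9]
 [-15 -13  -4   2   3   9   7   8   5   4   7   6  10   7  10  11   9   8
    9   9]
 [-13 -11  -6   1   4   5   7   5   7  19  23  15   7   8   7   7   9   9
   10   9]
 [-16 -15  -8  -2   2   5   7   6  12  42  52  23  10   8   8   9   9  10
   10  10]
 [-16 -16 -12   0   0   3   7   8  12  32  42  18   7   6   6   9   7   6
    7   8]
 [-17 -17 -11  -2   2   4   8   6   7  15  15  11   8   7   8   8   8   9
   10   8]
 [-15 -17 -12  -2   2   2   6   7   6   7   7   7   9   8  10   9   9   9
    9  10]
 [-17 -15 -13  -5   2   3   5   6   7   6   5   8   6   8   9   9   9   8
    8 
[... 1141 characters left out ...]
193 185 189 189 194 200 203 200 213 203 204
  211 209]
 [166 160 136  79  63 113 162 193 180 187 185 190 192 197 203 207 202 211
  198 203]
 [161 165 144  91  60 108 153 156 151 153 155 159 168 191 210 199 202 212
  201 204]
 [168 170 157  98  69  98 123 116  92 105 107 118 130 165 204 208 207 212
  202 206]
 [163 164 153 112  77  74 105  91  82  87 101  98 103 140 195 205 202 205
  204 206]
 [161 167 150 127  88  69  86 117 137 151 129 105 114 162 201 202 200 210
  208 199]]
hole R top [558.8 134.9 190. ] side [559.4 132.6 190. ] L side [576. 207. 190.]
hole R top [557.6 134.4 196. ] side [558.7 137.3 196. ] L side [575.2 211.2 196. ]
pins: L ~(576.3,211.6) R (558,133.7) [559.4 135.2 176. ]
```

Both holes sit within about 1 mm of the pins. I'll add 0.8 mm in x and descend in small force-checked steps.

```bash
python3 -m pendant '[[[0,0,0,0.0008,0,-0.003,0.01],[0,0,0,0.0008,0,-0.006,0.01],[0,0,0,0.0008,0,-0.009,0.01],[0,0,0,0.0008,0,-0.011,0.01],[0,0,0,0.0008,0,-0.013,0.01],[0,0,0,0.0008,0,-0.013,0.01]]]'
python3 -m pendant '[[[0,0,0,0,0,-0.0007,0.01],[0,0,0,0,0,-0.0014,0.01],[0,0,0,0,0,-0.002,0.01]]]'
python3 -m pendant '[[[0,0,0,0,0,-0.0007,0.01],[0,0,0,0,0,-0.0014,0.01],[0,0,0,0,0,-0.002,0.01]]]'
```

```text
t: 8.7
tcp_pos: [526.8, 181.1, 188.2]
ee_rot: [-34.1, 89.7, 132.4]
ft_force: [-1.3, 0.4, -4.8]
opening: 23.1
t: 9.0
tcp_pos: [526.9, 181.1, 186.2]
ee_rot: [-36.3, 89.7, 130.2]
ft_force: [0.1, -0.2, -4.6]
opening: 22.9
t: 9.3
tcp_pos: [526.9, 181.1, 184.2]
ee_rot: [-37.0, 89.7, 129.5]
ft_force: [-0.1, -0.7, -5.3]
opening: 22.9
```

```bash
python3 -m pendant '[[[0,0,0,0,0,-0.0007,0.01],[0,0,0,0,0,-0.0014,0.01],[0,0,0,0,0,-0.002,0.01]]]'
python3 -m pendant '[[[0,0,0,0,0,-0.0007,0.01],[0,0,0,0,0,-0.0014,0.01],[0,0,0,0,0,-0.002,0.01]]]'
python3 - <<'E'
from h import *
t=read_camera("top");s=read_camera("side")
crop(t,250,190,80,60,8,"t6");crop(s,240,250,80,80,7,"s6")
E
```

```text
t: 9.6
tcp_pos: [526.8, 181.1, 182.1]
ee_rot: [-35.7, 89.7, 130.8]
ft_force: [-0.2, 1.1, -5.6]
opening: 22.4
t: 9.9
tcp_pos: [526.8, 181.1, 180.1]
ee_rot: [-36.1, 89.7, 130.4]
ft_force: [0.9, 0.5, -4.4]
opening: 22.8
```

View pics/s6.png

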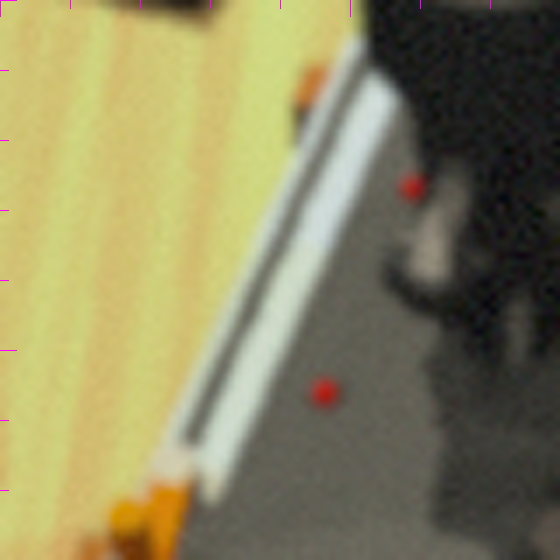

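View pics/t6.png

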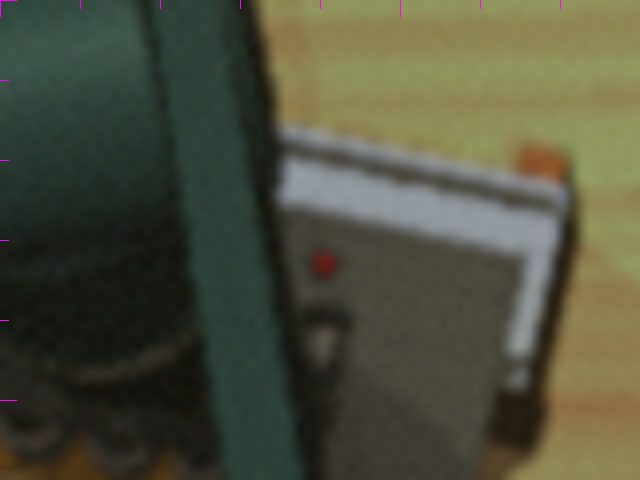

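Both red pin tips show inside the holes (side crop 412,187 and 325,392; top crop 323,264), so I'll keep lowering gently.

```bash
python3 -m pendant '[[[0,0,0,0,0,-0.001,0.01],[0,0,0,0,0,-0.002,0.01],[0,0,0,0,0,-0.003,0.01],[0,0,0,0,0,-0.004,0.01]]]'
python3 -m pendant '[[[0,0,0,0,0,-0.001,0.01],[0,0,0,0,0,-0.002,0.01],[0,0,0,0,0,-0.003,0.01],[0,0,0,0,0,-0.004,0.01]]]'
python3 -m pendant '[[[0,0,0,0,0,-0.001,0.01],[0,0,0,0,0,-0.002,0.01],[0,0,0,0,0,-0.003,0.01]]]'
```

```text
t: 10.4
tcp_pos: [526.7, 181.1, 175.9]
ee_rot: [-33.9, 89.7, 132.6]
ft_force: [0.4, 0.0, -5.6]
opening: 23.1
t: 10.8
tcp_pos: [526.8, 181.1, 171.8]
ee_rot: [-33.9, 89.7, 132.6]
ft_force: [-0.1, 0.0, -4.7]
opening: 22.6
t: 11.1
tcp_pos: [526.7, 181.1, 168.7]
ee_rot: [-33.6, 89.7, 132.9]
ft_force: [0.7, -0.1, -5.2]
opening: 23.0
```

```bash
python3 -m pendant '[[[0,0,0,0,0,-0.0005,0.01],[0,0,0,0,0,-0.001,0.01],[0,0,0,0,0,-0.0015,0.01]]]'
python3 -m pendant '[[[0,0,0,0,0,-0.0005,0.01],[0,0,0,0,0,-0.001,0.01]]]'
python3 -m pendant '[[[0,0,0,0,0,-0.0003,0.01],[0,0,0,0,0,-0.0006,0.01]]]'
```

```text
t: 11.4
tcp_pos: [526.8, 181.1, 167.2]
ee_rot: [-34.4, 89.7, 132.1]
ft_force: [-0.1, -0.1, -3.7]
opening: 22.9
t: 11.6
tcp_pos: [526.8, 181.1, 166.2]
ee_rot: [-34.2, 89.7, 132.3]
ft_force: [0.1, 0.1, -4.9]
opening: 22.8
t: 11.8
tcp_pos: [526.7, 181.1, 165.9]
ee_rot: [-35.0, 89.7, 131.5]
ft_force: [-1.7, 0.2, -1.1]
opening: 23.1
```

```bash
python3 -m pendant '[[[0,0,0,0,0,-0.0004,0.01],[0,0,0,0,0,-0.0004,0.01]]]'
python3 -m pendant '[[[0,0,0,0,0,-0.0003,0.01],[0,0,0,0,0,-0.0003,0.01]]]'
python3 - <<'E'
from h import *
t=read_camera("top");s=read_camera("side")
crop(t,220,180,120,80,6,"t7");crop(s,235,250,90,80,7,"s7")
st=robot.get_state();print(st["ft_force"],st["torque"])
E
```

```text
t: 12.0
tcp_pos: [526.7, 181.2, 165.9]
ee_rot: [-37.2, 89.7, 129.3]
ft_force: [-2.6, 1.2, 0.9]
opening: 22.9
t: 12.2
tcp_pos: [526.7, 181.2, 165.9]
ee_rot: [-38.6, 89.7, 127.9]
ft_force: [-2.9, 0.2, 1.4]
opening: 22.8
[-2.2359914  -0.32954924  2.51868773] [-0.18082831  0.31164437 -0.00444785]
```

View pics/s7.png

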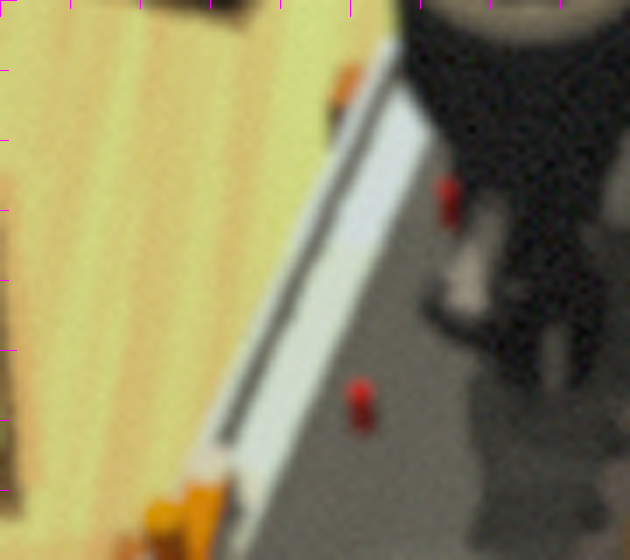

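View pics/t7.png

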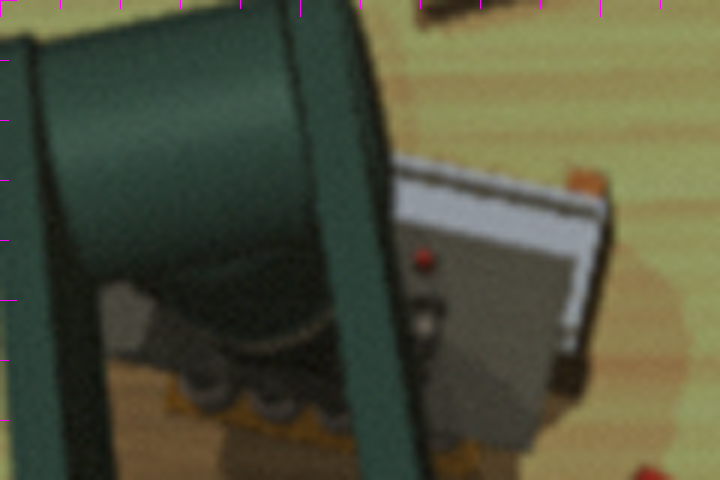

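```bash
python3 -m pendant '[[[0,0,0,0,0,-0.0008,0.01],[0,0,0,0,0,-0.0008,0.01],[0,0,0,0,0,-0.0008,0.01]]]'
```

```text
t: 12.6
tcp_pos: [526.7, 181.1, 165.9]
ee_rot: [-41.0, 89.7, 125.5]
ft_force: [-5.1, -1.1, 7.4]
opening: 23.3
```

It is firm at the plate, with about 12 N of contact and z no longer falling. I'll ease the load and release.

```bash
python3 -m pendant '[[[0,0,0,0,0,0.0003,0.01],[0,0,0,0,0,0.0003,0.01],[0,0,0,0,0,0.0003,0.02],[0,0,0,0,0,0.0003,0.025],[0,0,0,0,0,0.0003,0.03],[0,0,0,0,0,0.0003,0.04],[0,0,0,0,0,0.0003,0.05],[0,0,0,0,0,0.0003,0.06],[0,0,0,0,0,0.0003,0.06],[0,0,0,0,0,0.0003,0.06]]]' 20
python3 - <<'E'
from h import *
t=read_camera("top");s=read_camera("side")
crop(t,220,180,120,80,6,"t8");crop(s,235,250,90,80,7,"s8")
st=robot.get_state();print(st["tcp_pos"],st["ft_force"],st["torque"],st["opening"])
E
```

```text
t: 13.6
tcp_pos: [526.8, 181.2, 166.2]
ee_rot: [-42.1, 89.7, 124.5]
ft_force: [-0.3, -0.7, 0.5]
opening: 59.9
[526.71313365 181.17500804 166.15922314] [-0.74671111 -0.73195043 -0.13867141] [ 0.01034174  0.02222727 -0.02785952] 59.732333566631546
```

View pics/s8.png

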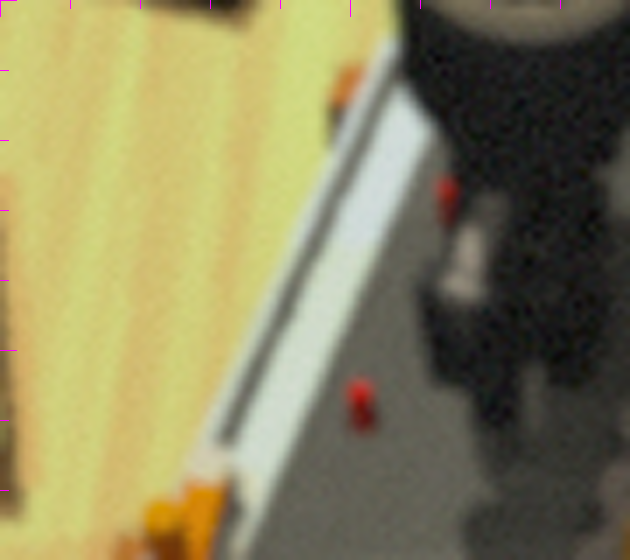

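Released; the rack stays put. I'll go straight up, then plan the keeper.

```bash
python3 -m pendant '[[[0,0,0,0,0,0.004,0.06],[0,0,0,0,0,0.012,0.06],[0,0,0,0,0,0.025,0.06],[0,0,0,0,0,0.045,0.06],[0,0,0,-0.01,0,0.065,0.06],[0,0,0,-0.03,0,0.085,0.06],[0,0,0,-0.055,0,0.1,0.06],[0,0,0,-0.08,0,0.105,0.06],[0,0,0,-0.1,0,0.105,0.06]]]'
python3 - <<'E'
from h import *
t=read_camera("top");s=read_camera("side")
crop(t,210,175,130,90,6,"t9");crop(s,235,240,100,110,5,"s9")
st=robot.get_state();print(st["tcp_pos"],st["ee_rot"])
E
```

```text
t: 14.6
tcp_pos: [426.3, 181.4, 273.5]
ee_rot: [-79.5, 89.7, 87.0]
ft_force: [-0.6, -0.5, -0.5]
opening: 60.2
[424.45923739 181.13923513 272.49531391] [-46.03823021  89.69667095 120.53506566]
```

View pics/s9.png

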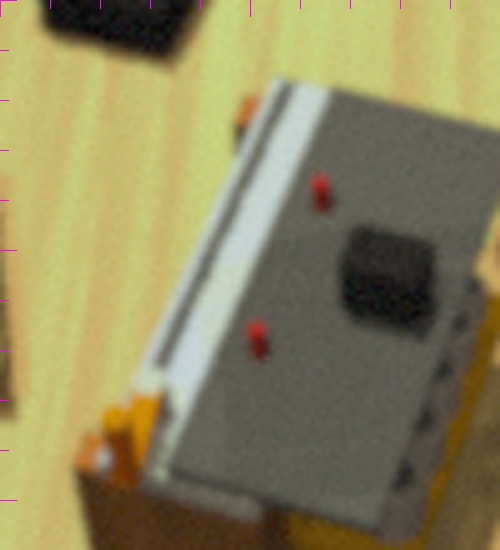

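View pics/t9.png

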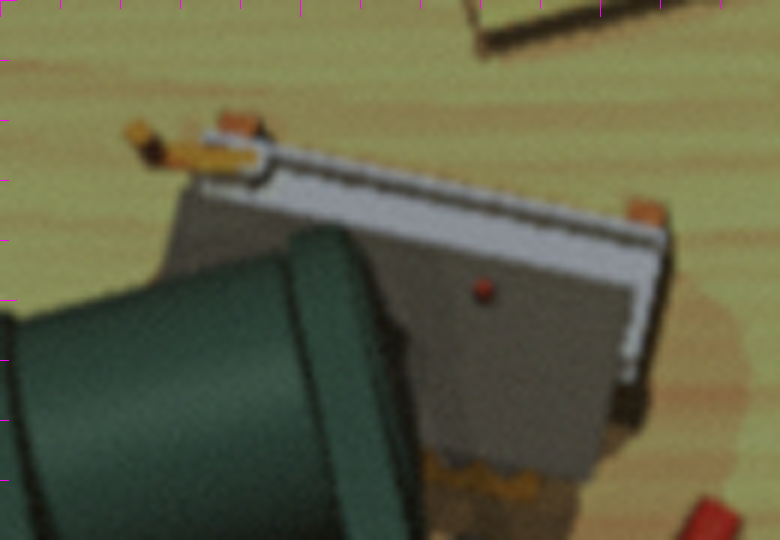

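The rack hangs with both pins through and its flange clear of the keeper, which is at about 0.17 rad. The nub is at about (621, 281). I'll move above it with the jaws turned −25°.

```bash
python3 -m pendant '[[[0,0,-0.03,0.015,0.007,0,0.05],[0,0,-0.08,0.035,0.018,0,0.045],[0,0,-0.13,0.06,0.03,0,0.045],[0,0,-0.18,0.085,0.043,0,0.045],[0,0,-0.23,0.11,0.056,0,0.045],[0,0,-0.28,0.135,0.069,0,0.045],[0,0,-0.33,0.158,0.08,0,0.045],[0,0,-0.38,0.177,0.09,0,0.045],[0,0,-0.42,0.19,0.097,0,0.045],[0,0,-0.44,0.1965,0.1005,0,0.045],[0,0,-0.44,0.1965,0.1005,0,0.045]]]' 20
python3 - <<'E'
from h import *
t=read_camera("top");s=read_camera("side")
crop(s,200,230,120,120,5,"s10")
st=robot.get_state();print(st["tcp_pos"],st["ee_rot"],st["q"],st["opening"])
E
```

```text
t: 15.8
tcp_pos: [622.1, 281.9, 272.5]
ee_rot: [-52.8, 89.7, 88.6]
ft_force: [0.5, -1.4, 0.8]
opening: 44.7
[620.69692599 281.35374481 272.50482367] [-40.0123228   89.70812248 101.39179335] [ 18.42224066  25.61330715  72.51068217   0.29264556  81.8403905
 146.97667893] 45.03212146006336
```

View pics/s10.png

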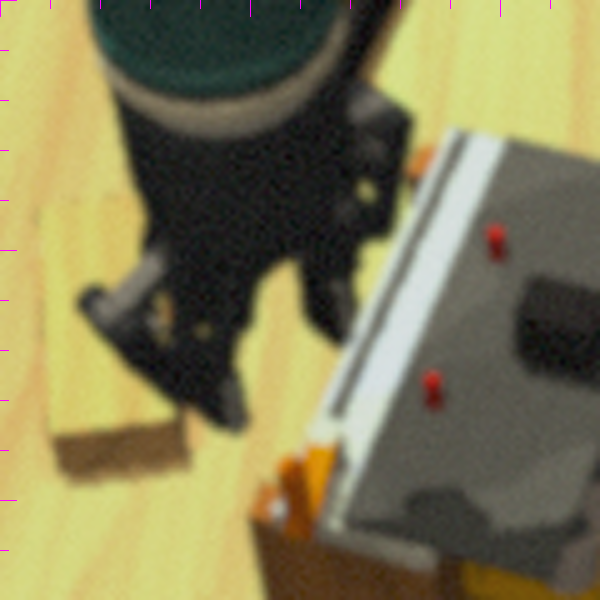

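```bash
python3 -m pendant '[[[0,0,0,0,0,-0.015,0.045],[0,0,0,0,0,-0.03,0.045],[0,0,0,0,0,-0.043,0.045],[0,0,0,0,0,-0.05,0.045],[0,0,0,0,0,-0.05,0.045]]]'
python3 - <<'E'
from h import *
t=read_camera("top");s=read_camera("side")
crop(s,220,260,90,90,6,"s11")
st=robot.get_state();print(st["tcp_pos"]); print(proj(s,st["tcp_pos"]),proj(s,[620.9,281.5,212]))
E
```

```text
t: 16.4
tcp_pos: [619.5, 280.9, 220.4]
ee_rot: [-2.7, 89.7, 138.7]
ft_force: [0.6, -0.3, 0.3]
opening: 45.1
[620.68322243 281.39698264 222.35495732]
[257.32982518 319.6548236 ] [257.71979231 322.67484367]
```

View pics/s11.png

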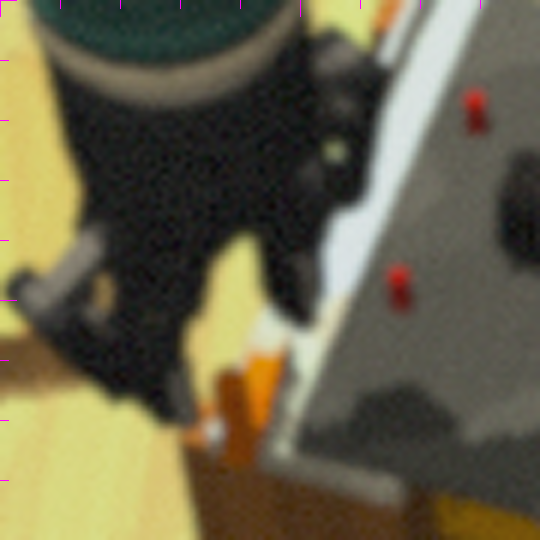

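The nub lies between the open fingers (nub top at about crop 230,378; finger tips at 185,415 and 305,320). I'll go down and pinch.

```bash
python3 -m pendant '[[[0,0,0,0,0,-0.01,0.045],[0,0,0,0,0,-0.02,0.045],[0,0,0,0,0,-0.03,0.045],[0,0,0,0,0,-0.036,0.045],[0,0,0,0,0,-0.036,0.03],[0,0,0,0,0,-0.036,0.02],[0,0,0,0,0,-0.036,0.01],[0,0,0,0,0,-0.036,0.008],[0,0,0,0,0,-0.036,0.008],[0,0,0,0,0,-0.036,0.008]]]' 20
python3 - <<'E'
from h import *
t=read_camera("top");s=read_camera("side")
crop(s,220,260,90,90,6,"s12")
st=robot.get_state();print(st["tcp_pos"],st["ft_force"],st["opening"])
P=np.array([618,236.3]);d=st["tcp_pos"][:2]-P;print(np.linalg.norm(d),np.degrees(np.arctan2(d[1],d[0])))
E
```

```text
t: 17.5
tcp_pos: [621.0, 281.5, 186.7]
ee_rot: [-46.4, 89.7, 95.0]
ft_force: [0.5, -1.1, -0.4]
opening: 11.3
[621.02415971 281.45197078 186.71246859] [0.04074939 1.36779879 0.02501738] 11.144825236045868
45.25313257164245 86.16820299280108
```

View pics/s12.png

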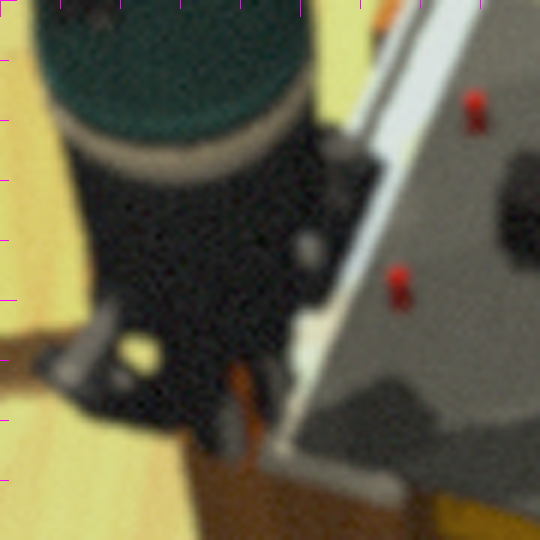

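Pinched at 11 mm. I'll follow the 44 mm arc counter-clockwise.

```bash
python3 -m pendant '[[[0,0,0,-0.0038,0,0,0.008],[0,0,0,-0.0077,-0.0002,0,0.008],[0,0,0,-0.0115,-0.0008,0,0.008],[0,0,0,-0.0152,-0.0017,0,0.008],[0,0,0,-0.0188,-0.003,0,0.008],[0,0,0,-0.0223,-0.0045,0,0.008]]]'
python3 -m pendant '[[[0,0,0,-0.0034,-0.0019,0,0.008],[0,0,0,-0.0066,-0.004,0,0.008],[0,0,0,-0.0096,-0.0064,0,0.008],[0,0,0,-0.0123,-0.0091,0,0.008],[0,0,0,-0.0148,-0.012,0,0.008],[0,0,0,-0.0171,-0.0151,0,0.008]]]'
```

```text
t: 18.2
tcp_pos: [598.0, 279.6, 186.8]
ee_rot: [-48.4, 89.4, 93.0]
ft_force: [1.5, 8.7, -3.1]
opening: 11.0
t: 18.8
tcp_pos: [578.8, 266.2, 186.8]
ee_rot: [-36.4, 89.3, 105.0]
ft_force: [-2.9, 8.6, 0.8]
opening: 11.3
```

```bash
python3 -m pendant '[[[0,0,0,-0.0016,-0.0024,0,0.008],[0,0,0,-0.0031,-0.0047,0,0.008],[0,0,0,-0.0043,-0.0067,0,0.008],[0,0,0,-0.0053,-0.0087,0,0.008],[0,0,0,-0.0063,-0.0109,0,0.008],[0,0,0,-0.0071,-0.013,0,0.008],[0,0,0,-0.0078,-0.0148,0,0.008],[0,0,0,-0.0083,-0.0166,0,0.008]]]'
python3 - <<'E'
from h import *
t=read_camera("top");s=read_camera("side")
crop(s,220,230,110,110,5,"s13")
st=robot.get_state();print(st["tcp_pos"],st["ft_force"],st["opening"])
E
```

```text
t: 19.6
tcp_pos: [568.9, 250.4, 186.8]
ee_rot: [-27.9, 89.1, 113.5]
ft_force: [-2.3, 12.9, -1.0]
opening: 11.4
[568.90888064 250.51841397 186.7961258 ] [-2.6311661   7.06626243  0.44713814] 11.157269082380683
```

View pics/s13.png

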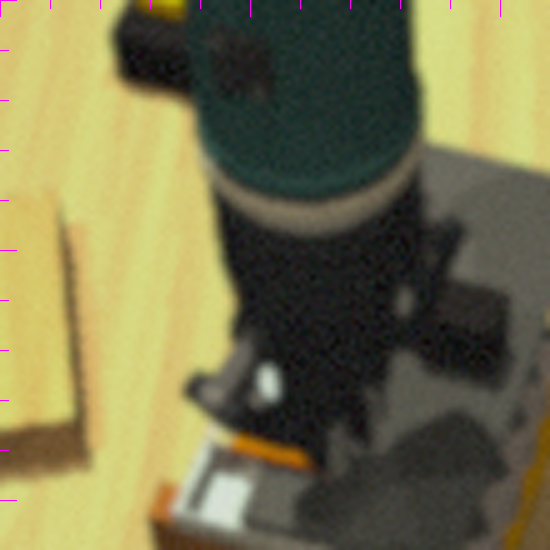

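```bash
python3 -m pendant '[[[0,0,0,0,0,0,0.02],[0,0,0,0,0,0,0.035],[0,0,0,0,0,0,0.04],[0,0,0,0,0,0,0.04],[0,0,0,0,0,0.01,0.04],[0,0,0,0,0,0.025,0.04],[0,0,0,0,0,0.045,0.04],[0,0,0,0,0,0.07,0.04],[0,0,0,-0.02,0,0.09,0.04],[0,0,0,-0.05,0,0.1,0.04],[0,0,0,-0.085,0,0.1,0.04],[0,0,0,-0.12,0,0.1,0.04]]]'
python3 -m pendant '[[[0,0,0,-0.02,-0.03,0,0.04],[0,0,0,-0.04,-0.07,0,0.04],[0,0,0,-0.05,-0.11,0,0.04],[0,0,0,-0.05,-0.15,0,0.04],[0,0,0,-0.05,-0.19,0,0.04],[0,0,0,-0.05,-0.22,0,0.04],[0,0,0,-0.05,-0.25,0,0.04],[0,0,0,-0.05,-0.25,0,0.04]]]'
python3 - <<'E'
from h import *
t=read_camera("top");s=read_camera("side")
cv2.imwrite("pics/topf.png",t["color"]);cv2.imwrite("pics/sidef.png",s["color"])
crop(t,210,175,130,90,6,"t14");crop(s,235,240,100,110,5,"s14")
st=robot.get_state();print(st["tcp_pos"],st["ft_force"],st["opening"])
E
```

```text
t: 20.9
tcp_pos: [448.3, 250.5, 288.1]
ee_rot: [-35.7, 89.1, 105.7]
ft_force: [-0.2, 1.0, 0.2]
opening: 39.7
t: 21.7
tcp_pos: [398.7, -2.5, 289.0]
ee_rot: [-39.7, 89.2, 101.5]
ft_force: [0.2, 1.0, 0.3]
opening: 39.7
[3.98456688e+02 8.37005035e-02 2.88688452e+02] [ 0.38077186  1.28896442 -0.10638098] 39.88840341082411
```

View pics/t14.png

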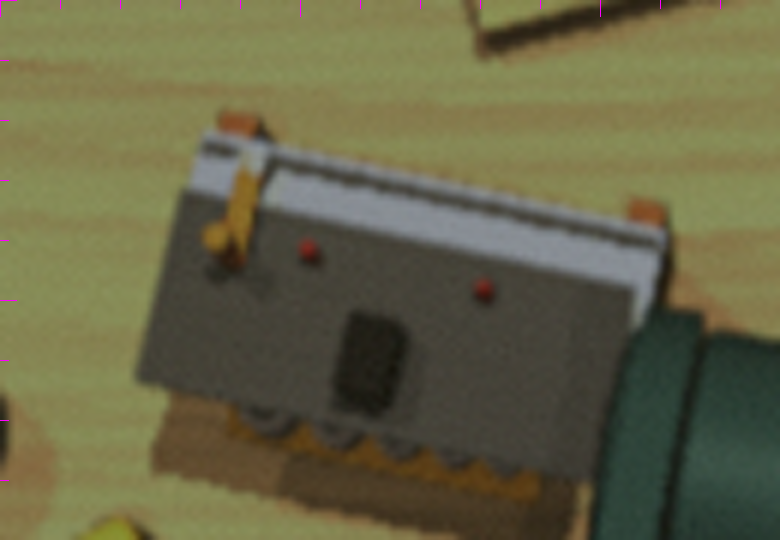

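View pics/s14.png

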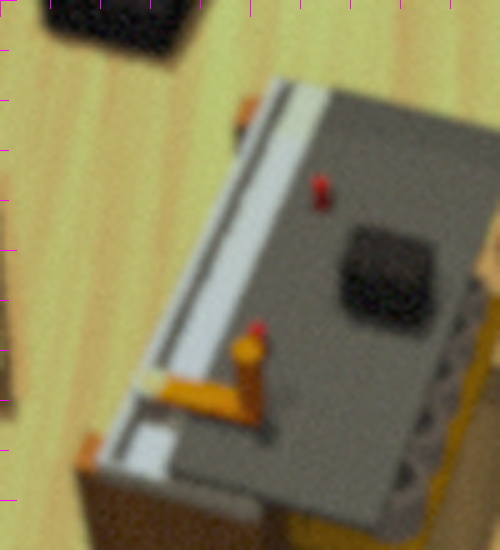

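View pics/sidef.png

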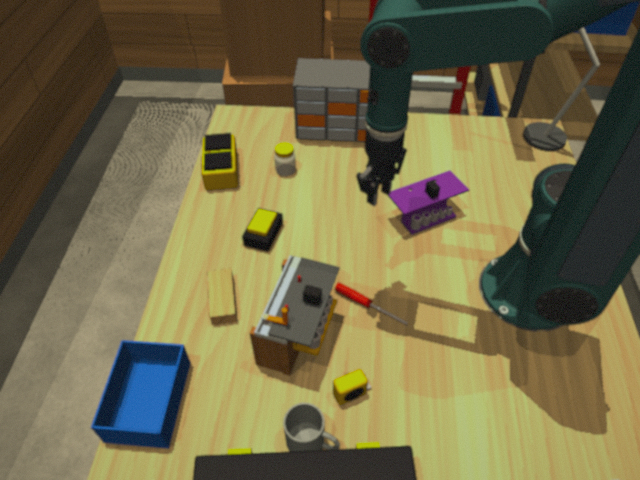

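Run:
```python
from h import *
np.set_printoptions(precision=1,suppress=True)
t=read_camera("top");s=read_camera("side")
f=lambda x0,y0,k:(lambda U:(x0+(U[0]+.5)/k-.5,y0+(U[1]+.5)/k-.5))
T=f(210,175,6);S=f(235,240,5)
n,r=tri(t,T((216,237)),s,S((248,346)));print("nub",n,r)
# arm edges line from top: centre points at z~169
a=onz(t,T((250,180)),169);b=onz(t,T((237,250)),169)
d=b-a;print("arm dir deg",np.degrees(np.arctan2(d[1],d[0])),"keeper",np.degrees(np.arctan2(d[1],d[0]))-76.5)
for P in((618.2,237.5),(613,238.2),(615.6,237.5)):
    d=n[:2]-P;th=np.degrees(np.arctan2(d[1],d[0]));print(P,np.hypot(*d),"keeper rad",np.radians(th-76.5))
# chord method: start nub to end nub
n0=np.array([620.9,281.5]);c=np.linalg.norm(n[:2]-n0);print("turned",2*np.arcsin(c/88))
# flange corners z=160
for u in((183,190),(137,380),(585,478)): print(onz(t,T(u),160))
hp=[onz(t,T(u),176) for u in((309,249),(484,289))];print(hp)
```

```text
nub [574.  246.3 212.9] 0.4667726232850213
arm dir deg 170.52863251177442 keeper 94.02863251177442
(618.2, 237.5) 45.1193260792238 keeper rad 1.6093604854712182
(613, 238.2) 39.88429075273981 keeper rad 1.601045946799549
(615.6, 237.5) 42.572686293790376 keeper rad 1.597403369874107
turned 1.4591540107971503
[607.4 270.6 160. ]
[521.1 289.7 160. ]
[475.   90.1 160. ]
[array([576.2, 211. , 176. ]), array([557.1, 133.5, 176. ])]
```

The keeper reads about 1.6 rad, which is at its stop. The flange's rear-left corner lies at (+16.6, +105) mm from the pin middle, against an expected (+18, +105). The bystanders look unmoved and the robot is clear, so I'm handing in.

```bash
python3 -c "
from plant import robot
s=robot.get_state();print(s['t'],s['ft_force'],s['dq'].round(2));print(robot.job_done())"
```

```text
21.9 [-0.41607819 -0.25782085  0.01738735] [ 0.82  0.22  0.15 -0.03 -0.19 -0.34]
the job is handed in; nothing more can be done
None
```

I hung the yellow rack on both pins, turned the keeper over its flange and handed the job in at about 22 s of the 72 s allowed. No verdict comes back, so what follows is from my own measurements.

- **Rack on the pins:** Before pressing home, I saw both pins inside the holes. The flange stopped on the plate with about 12 N of contact, within 0.5 mm of the height I had worked out. The last pictures show both pins standing through the flange. Its corner came out within about 1.5 mm of where it should be.
- **Keeper:** It was still open (about 0.17 rad) when I released the rack. After the turn, the nub's position and the arm's direction both put it at about 1.6 rad, at its stop. The nub's total movement gave about 1.46 rad of turn, which agrees to within about 0.05 rad.
- **Disagreement:** While turning the keeper, side forces reached about 13 N, because I had placed its pivot a few mm off. I corrected the path partway. These were forces between gripper and keeper, and the rack was not being held.
- **Clear of everything:** The wrist force was near zero with the arm away from the stand. The bystanders looked unmoved by eye in the side view; I did not measure them.

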